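# Hold a ribbed die in the engraver's guard slot

## Robot

A 6-joint arm with a two-finger parallel gripper is mounted at the origin on the work surface. World frame = base frame: x ahead of the robot, y to its left, z up, the work surface at z = 0. Lengths are in m, angles in rad, forces in N, time in s.
With the tool pointing down it reaches from about 0.225 to 0.875 m from the base axis. Payload 3.4 kg.
Tool frame: the origin (TCP) lies on the centre line of the jaws, within the pads' length; the fingertips stand 11 mm ahead of it and the grasp point (between the pads) lies 8 mm behind it; z points along the fingers, y is the line along which they close (so a half turn about z gives the same grasp; the last joint's range is limited). The gripper opens to 85 mm and grips with 20 to 120 N. Pads are 22 mm wide; open, the fingers measure 114 mm over their backs; the gripper's body (76 mm by 85 mm) begins 54 mm behind the grasp point. The pads swing forward as they close: fully open they stand 13 mm farther back than shut.
Start: joints at [1.2, 0.276, 1.505, -0, 1.361, -0.121], TCP at [0.142, 0.557, 0.242] pointing down, gripper open.
Joint ranges: [-2.89, 2.89], [-0.75, 2.08], [0.22, 2.7], [-1.18, 4.32], [0.11, 2.71], [-2.7, 2.7]. Speed limits (rad/s): [2.57, 2.57, 3.14, 3.14, 3.14, 3.14].

## Interface

Orientations are given as a unit quaternion [w, x, y, z].
In Python, from rig import manip, eyes, job gives the robot as it stands.
- The arm moves only by the tool drive_tool, never from a script. Its argument "rows" is a list of rows, each a list of 3 entries, a list of its own where there are three numbers: the turn, a rotation vector about the world's x, y, z in rad, then the shift along the world's x, y, z in cm, then the finger opening in cm, from 0 to 8.54. A call has 1 to 8 rows; each row shifts and turns the commanded pose from where the row before left it; what a row does not reach is not made up. A row lasts 1/8 s, in which the tool goes at most 62.5 mm and 10.7 degrees, less where a joint would pass 70% of its speed; a pose out of reach is approached as far as the arm can. A call is refused whole if a number of a shift passes 6.25 or a number of a turn 0.188, either way. A call with a gripper value outside its range is refused whole. The fingers move at their own pace and stop on an object; "force" is the grip in N (left out, the last holds). Time passes only in rows, so rows that do not move let the fingers close. It gives the time, the measured TCP pose, the force, the opening and the grip force at its end, in the units of the state.
- manip.get_state(): the state, without advancing time (a new reading comes with each control period).
- eyes.get_image(name): name is "scene" or "top" or "wrist"; returns the picture (400x640x3 uint8, red, green, blue); there is no depth.
- eyes.get_calibration(name): a dict with "camera_matrix" (3x3 intrinsics, pixels), "k1" (the pictures are not rectified: a ray, as slopes to the right and down, at radius r is drawn at 1 + k1 r^2 times it, then the intrinsics apply), "view" (4x4, takes a point from world to camera coordinates). Camera axes: x right, y up, looking along -z (the intrinsics and any distortion apply to the point x, -y, -z); pixel columns grow to the right and rows downward; lengths in m; the calibration is good to about 2 mm. A picture is of the moment at which its call begins: read the wrist's pose just before it. get_calibration takes no time and is no camera call; for the wrist camera it gives the pose at the moment of the call.
- job.sign_off(): hands the job in; it is judged then, once.
The state is a dict: "clock": time; "qpos": joint angles; "qd": joint speeds; "effort": joint torques, N m; "position": TCP position; "ee_rot": TCP orientation; "contact_force": force on the tool from outside, world axes, zero at the start; "moment": the same for the moment, N m; "width": finger opening in m; "gripper_force": force on a finger pad.
Only numpy, scipy, OpenCV 4.12 (cv2) and the standard library are available. Lean on these libraries where they do the work, as an engineer would, in place of code of your own. Each camera call takes 0.05 s, during which the arm holds its last target. There are 200 camera calls.

## Task

Take the rectangular steel die with the guide rib out of the punch rack, turn it upright about its axis so that the rib faces the keyway of the slot in the engraver's guard plate (where the arrow is), and lower it through the slot without forcing it until its foot is about 40 mm below the plate's top. Finish while still holding it there, still and upright, carried by the gripper alone and not leaning on the slot. Leave the other two punches in the rack and the things on the bench where they are.

Things in the scene. Friction and masses are not known exactly. Their poses are not given: they have to be found in the camera images.
- die: Upright steel die: bar 24 (x) x 14 (y) x 120 mm tall (top 4 mm a slightly smaller dark head), about 0.35 kg. A rib 5 mm thick stands out 8 mm from its narrow +x side, from foot to 85 mm height. Origin: centre of the bar (rib not counted) at its foot, z up, +x to the rib. Starts in any of the 3 rack pockets, rib along the rack's +x. Grip it across the 14 mm near the top.
- rib_foot (a point): On the die: the outer edge of the guide rib at the foot, 20 mm from the die's origin along its +x.
- engraver: Grey bench engraver, fixed: hollow box 280 x 280 x 140 mm tall, its top an aluminium guard plate 5 mm thick with a slot. Origin: centre of its underside, z up. A console 60 mm wide, 45 mm high stands on the plate along the +y edge, its inner face 118 mm from the slot centre. The chamber under the plate is empty, 125 mm deep.
- slot (a point): Slot centre at the guard plate's top face (140 mm above the bench), axes as the engraver's. Slot 28 (x) x 18 mm (y), with a keyway 9 mm wide reaching 8 mm further at its +x end: 2 mm clear all round the die when the die's origin is over this point and its rib points to +x. A dark arrow engraved beyond the keyway points at it.
- rack: Dark wooden punch rack, fixed, 200 (x) x 60 x 50 mm tall, three pockets 40 mm deep, each about 38 x 20 mm, 62 mm apart in a row along x. Origin: centre of its underside. A punch stands on the pocket floor, 10 mm above the bench, so 80 mm of it shows.
- plain_punch: Bystander in the rack: a rectangular steel punch of the same 24 x 14 x 120 mm with no rib. Origin at the centre of its foot.
- round_punch: Bystander in the rack: a round steel punch 16 mm across, 120 mm tall. Origin at the centre of its foot.
- dish: Bystander: white ceramic dish 80 mm across, 25 mm high, beyond the rack. Origin under its centre.
- dish2: Bystander: smaller white ceramic dish 64 mm across, 22 mm high. Origin under its centre.
- hammer: Bystander: hammer lying on the bench, handle to its -x.
- tub: Bystander: white plastic tub 80 mm across, 80 mm high. Origin under its centre.
- file_brush: Bystander: bench brush lying near the robot, handle to its -x.
- bench_block: Bystander: square steel bench block 70 x 70 x 25 mm. Origin under its centre.
Things that resemble listed ones, but are neither listed nor needed, are in the scene too. What is shaped like the die but purple is not meant.

How it is judged:
On the way, in this order (a step that is already met when the one before it is completed fails the run):
1. the die is gripped and lifted clear out of the rack (z of die in the frame of rack above 0.055 m and contact force between the fingers and die above 2 N), for 0.2 s.
2. the die stands above the slot with its rib towards the keyway (horizontal distance between die and slot below 0.012 m and z of die in the frame of slot between 0 and 0.06 m and angle between the x axis of die and the x axis of engraver, either way round below 0.2 rad and x of rib_foot in the frame of slot above 0.008 m), for 0.1 s.
At the end, for the whole second after the job is handed in: The die is through the slot, rib in the keyway, its foot 28 to 52 mm below the plate's top and within 6 mm of the slot's centre line, within 0.1 rad of upright, still (under 20 mm/s), gripped by the fingers and pressing on the engraver with less than 2 N (z of die in the frame of slot between -0.052 and -0.028 m and x of die in the frame of slot between -0.006 and 0.006 m and y of die in the frame of slot between -0.006 and 0.006 m and x of rib_foot in the frame of slot above 0.013 m and angle between the x axis of die and the x axis of engraver, either way round below 0.2 rad and angle between die's own z axis and vertical below 0.1 rad and contact force between the fingers and die above 2 N and contact force between die and engraver below 2 N and linear speed of die below 0.02 m/s); the arm keeps its last pose, push and grip.
It fails at once if the die is forced against the engraver (over 25 N) (contact force between die and engraver above 25 N).
It fails at once if another punch is moved by over 15 mm (distance of any of plain_punch, round_punch from where it was at the start of the episode above 0.015 m).
It fails at once if a bystander on the bench is moved by over 30 mm (distance of any of dish, dish2, hammer, tub, file_brush, bench_block from where it was at the start of the episode above 0.03 m).
It also fails if it takes over 42 s, if anything falls off the work surface, if the arm or the gripper's body presses on something with over 40 N, if the wrist force passes 120 N, or if a joint passes its speed limit or range.

## Working session

There is one attempt and no reset: what is moved stays moved. The work goes in short steps, Python scripts to look and compute and a tool call to move; the robot and the scene stay as the last step left them, time stands still between calls to the robot, and variables do not carry over. Pictures are saved under pics/ and viewed, at most 10 in all, crops included, and the job is handed in when it is done.

Besides the shell and the picture viewer there is one more tool, called after "Emit:" as name([rows], argument=value, ...), one row to a line, values as JSON. drive_tool: Moves the arm, as the interface text tells. Its arguments: {"type":"object","properties":{"rows":{"type":"array"},"force":{"type":"number"}},"required":["rows"]}

```bash
mkdir -p pics; cat > h.py <<'E'
import numpy as np, cv2
from rig import manip, eyes, job
def snap(n,f):
    im=eyes.get_image(n); cv2.imwrite('pics/'+f,im[:,:,::-1]); return im
def ray(n,u,v,cal=None):
    c=cal or eyes.get_calibration(n); K=np.array(c['camera_matrix']); V=np.array(c['view'])
    d=cv2.undistortPoints(np.array([[[u,v]]],float),K,np.array([c['k1'],0,0,0,0.]))[0,0]
    R=V[:3,:3]; o=-R.T@V[:3,3]; return o,R.T@np.array([d[0],-d[1],-1])
def onz(n,u,v,z,cal=None):
    o,d=ray(n,u,v,cal); return o+d*(z-o[2])/d[2]
def proj(n,P,cal=None):
    c=cal or eyes.get_calibration(n); K=np.array(c['camera_matrix']); V=np.array(c['view'])
    p=V[:3,:3]@np.array(P)+V[:3,3]; x,y=p[0]/-p[2],-p[1]/-p[2]; s=1+c['k1']*(x*x+y*y)
    return K[0,0]*x*s+K[0,2],K[1,1]*y*s+K[1,2]
E
python3 - <<'E'
from h import *
a=snap('scene','s0.png');b=snap('top','t0.png')
for n in ('scene','top','wrist'):
    c=eyes.get_calibration(n);V=np.array(c['view']);print(n,c['k1'],np.round(c['camera_matrix'],1).tolist(),np.round(-V[:3,:3].T@V[:3,3],3))
s=manip.get_state();print(s['clock'],s['ee_rot'],s['width'])
E
```

```text
scene -0.05316722624965225 [[392.0, 0.0, 323.7], [0.0, 392.0, 204.6], [0.0, 0.0, 1.0]] [ 1.268 -0.38   0.818]
top -0.06511551339153267 [[362.1, 0.0, 314.8], [0.0, 362.1, 203.1], [0.0, 0.0, 1.0]] [ 0.369 -0.175  1.19 ]
wrist 0.013458886542714037 [[337.7, 0.0, 316.9], [0.0, 337.7, 204.2], [0.0, 0.0, 1.0]] [0.072 0.574 0.373]
0.1 [-1.96165549e-04  1.24546555e-01  9.92213399e-01 -8.29203895e-04] 0.08552517081921343
```

View pics/s0.png

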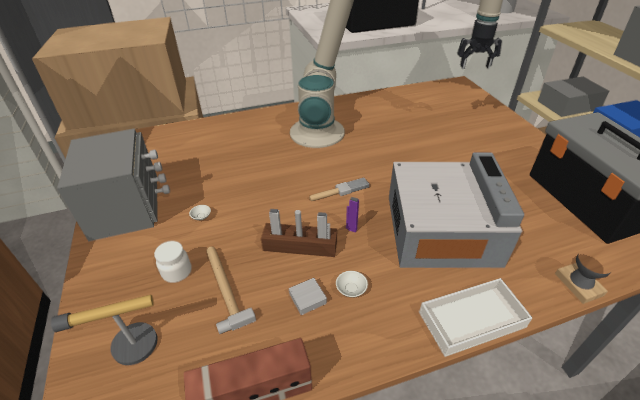

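View pics/t0.png

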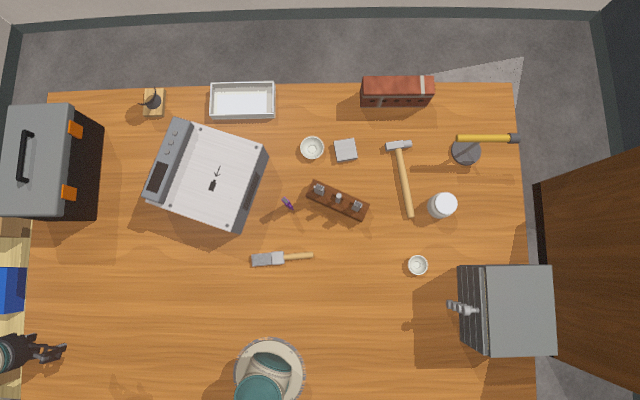

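The scene image shows the rack at (300,240) with three grey punches, a purple decoy at (352,215), and the engraver with its slot at about (436,190). In the top image the rack is at (337,201), with the slot at (212,184) and the arrow at (218,171). Next I'll enlarge the rack and slot in both views.

```bash
python3 - <<'E'
from h import *
a=cv2.imread('pics/s0.png');b=cv2.imread('pics/t0.png')
f=lambda i,x,y,w,h,s:cv2.resize(i[y:y+h,x:x+w],None,fx=s,fy=s,interpolation=cv2.INTER_CUBIC)
A=f(a,255,195,100,75,4);B=f(a,405,165,60,45,400/60);C=f(b,295,165,100,75,4);D=f(b,180,150,80,60,5)
B=cv2.resize(B,(400,300))
cv2.imwrite('pics/c0.png',np.vstack([np.hstack([A,B]),np.hstack([C,D])]))
E
```

```text
(no output)
```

View pics/c0.png

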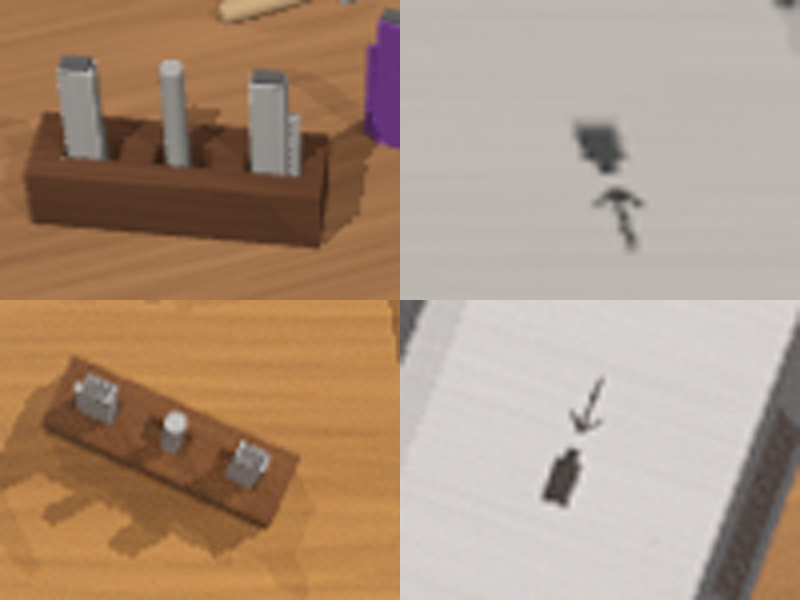

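Candidates for the die, by scene pixel:
- **(322,225):** grey, with a rib strip on its right side. In the top view this is the leftmost punch, (319,187).
- **(275,222):** rectangular with no rib, so it is the plain punch.
- **(298,222):** the round punch.
- **(352,215):** purple, so excluded.

The die is the one at (322,225). The crop confirms its rib and shows the rack's +x running up and left in the top view. The keyway points up and right.

```bash
python3 - <<'E'
from h import *
for n,f,bx in (('top','t0.png',(195,165,35,40)),('scene','s0.png',(425,177,20,16))):
    im=cv2.imread('pics/'+f);x,y,w,h=bx;g=255-cv2.cvtColor(im,6)[y:y+h,x:x+w].astype(float)
    m=(cv2.cvtColor(im,6)[y:y+h,x:x+w]<130).astype(np.uint8)
    k,l,st,ce=cv2.connectedComponentsWithStats(m)
    for i in range(1,k):
        if st[i,4]>6:print(n,st[i],ce[i]+[x,y],np.round(onz(n,*(ce[i]+[x,y]),.14),4))
# arrow/key dir, rack corners, die head
print('slot dir',onz('top',180+590/5,150+95/5,.14)-onz('top',180+562/5,150+178/5,.14))
for u,v in((73,357),(298,458)):print('rack edge',onz('top',295+u/4,165+(v-300)/4,.05))
print('die',onz('top',295+100/4,165+83/4,.13),onz('scene',255+268/4,195+77/4,.13))
print('round',onz('top',295+176/4,165+119/4,.13),onz('scene',255+172/4,195+66/4,.13))
print('plain',onz('top',295+252/4,165+151/4,.13),onz('scene',255+77/4,195+62/4,.13))
E
```

```text
top [14 15  7 11 48] [212.10416667 185.22916667] [0.5813 0.1559 0.14  ]
scene [ 6  7  8  7 38] [434.65789474 186.71052632] [0.5833 0.1538 0.14  ]
slot dir [ 0.05022324 -0.01648012  0.        ]
rack edge [ 0.61556273 -0.14438979  0.05      ]
rack edge [ 0.53203299 -0.32272574  0.05      ]
die [ 0.57829847 -0.16661254  0.13      ] [ 0.57785353 -0.16559708  0.13      ]
round [ 0.55058685 -0.22279612  0.13      ] [ 0.5483333  -0.22076099  0.13      ]
plain [ 0.5261243  -0.27856651  0.13      ] [ 0.52499612 -0.27780872  0.13      ]
```

Emit:
drive_tool([
  [[0,0,-0.098],[2.4,-4.0,0],8.5],
  [[0,0,-0.098],[2.4,-4.0,0],8.5],
  [[0,0,-0.098],[2.4,-4.0,0],8.5],
  [[0,0,-0.098],[2.4,-4.0,0],8.5],
  [[0,0,-0.098],[2.4,-4.0,0],8.5],
  [[0,0,-0.098],[2.4,-4.0,0],8.5],
  [[0,0,-0.098],[2.4,-4.0,0],8.5],
  [[0,0,-0.098],[2.4,-4.0,0],8.5],
], force=60)

```text
clock: 1.1
position: [0.3345, 0.2357, 0.2421]
ee_rot: [-0.0, 0.495, 0.869, -0.0]
contact_force: [0.7, -0.3, 0.2]
width: 0.0847
gripper_force: 0.0
```

Emit:
drive_tool([
  [[0,0,-0.098],[2.4,-4.0,0],8.5],
  [[0,0,-0.098],[2.4,-4.0,0],8.5],
  [[0,0,-0.098],[2.4,-4.0,0],8.5],
  [[0,0,-0.098],[2.4,-4.0,0],8.5],
  [[0,0,-0.098],[2.4,-4.0,0],8.5],
  [[0,0,-0.098],[2.4,-4.0,0],8.5],
  [[0,0,-0.098],[2.4,-4.0,0],8.5],
  [[0,0,-0.098],[2.4,-4.0,0],8.5],
])

```text
clock: 2.1
position: [0.5265, -0.0842, 0.2419]
ee_rot: [-0.0, 0.79, 0.613, -0.0]
contact_force: [0.9, -0.8, -0.0]
width: 0.085
gripper_force: 0.0
```

Emit:
drive_tool([
  [[0,0,-0.092],[2.58,-4.1,0],8.5],
  [[0,0,-0.093],[2.58,-4.1,0],8.5],
  [[0,0,0],[0,0,0],8.5],
])

```text
clock: 2.48
position: [0.5791, -0.1679, 0.241]
ee_rot: [0.0, 0.843, 0.538, -0.0]
contact_force: [-0.3, -0.4, -0.2]
width: 0.085
gripper_force: 0.0
```

```bash
python3 - <<'E'
from h import *
s=manip.get_state();c=eyes.get_calibration('wrist');a=snap('wrist','w0.png')
print(s['position'],s['ee_rot'],s['qpos']);import json;json.dump({k:np.array(v).tolist() for k,v in c.items()},open('w0.json','w'))
for p in((.578,-.166,.13),(.55,-.222,.13),(.526,-.278,.13)):print(proj('wrist',p,c))
E
```

```text
[ 0.57910288 -0.16787453  0.24096617] [ 1.66668845e-04  8.43090801e-01  5.37771042e-01 -4.23995816e-04] [-3.96987477e-01  3.18913062e-01  1.44546889e+00 -9.03696522e-04
  1.37741982e+00  3.84003169e-02]
(np.float64(313.3196188124221), np.float64(202.47815713223096))
(np.float64(311.3288477868082), np.float64(277.3360524705639))
(np.float64(313.8208252685649), np.float64(341.3949241644798))
```

View pics/w0.png

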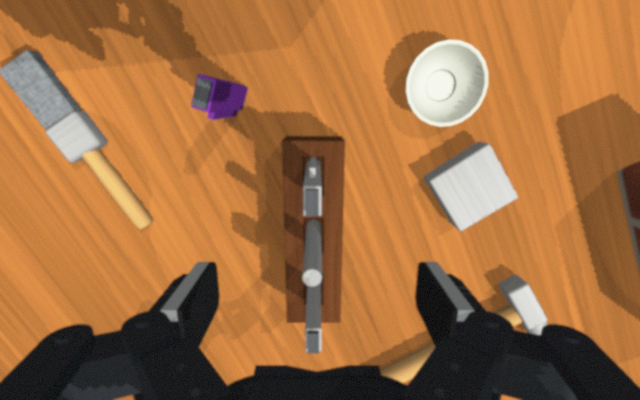

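The wrist view shows the die's dark head at (313,202) with its rib pointing up in the image. The rack edges are vertical, so the yaw is aligned. I'll refine the head's centre and then descend.

```bash
python3 - <<'E'
from h import *
import json
c=json.load(open('w0.json'));im=cv2.imread('pics/w0.png')
hs=cv2.cvtColor(im,cv2.COLOR_BGR2HSV)[145:225,285:342]
m=((hs[...,1]<70)).astype(np.uint8)
for y in range(0,80,3):
    r=np.where(m[y])[0]; print(145+y,(r.min()+285,r.max()+285,int(hs[y,28,2])) if len(r) else '')
E
```

```text
145 
148 
151 
154 
157 (np.int64(311), np.int64(315), 93)
160 (np.int64(309), np.int64(316), 100)
163 (np.int64(307), np.int64(319), 102)
166 (np.int64(306), np.int64(320), 116)
169 (np.int64(306), np.int64(320), 205)
172 (np.int64(305), np.int64(320), 203)
175 (np.int64(304), np.int64(320), 152)
178 (np.int64(304), np.int64(320), 109)
181 (np.int64(303), np.int64(321), 101)
184 (np.int64(303), np.int64(321), 102)
187 (np.int64(302), np.int64(322), 139)
190 (np.int64(303), np.int64(322), 100)
193 (np.int64(303), np.int64(322), 110)
196 (np.int64(303), np.int64(321), 109)
199 (np.int64(303), np.int64(321), 109)
202 (np.int64(303), np.int64(321), 110)
205 (np.int64(303), np.int64(321), 111)
208 (np.int64(303), np.int64(321), 110)
211 (np.int64(303), np.int64(321), 109)
214 (np.int64(303), np.int64(321), 105)
217 
220 (np.int64(310), np.int64(316), 88)
223 (np.int64(307), np.int64(319), 89)
```

Emit:
drive_tool([
  [[0,0,0],[-0.2,0.2,-1],8.5],
  [[0,0,0],[0,0,-3],8.5],
  [[0,0,0],[0,0,-3],8.5],
  [[0,0,0],[0,0,-3],8.5],
  [[0,0,0],[0,0,-2.2],8.5],
  [[0,0,0],[0,0,-1.1],8.5],
  [[0,0,0],[0,0,0],4],
  [[0,0,0],[0,0,0],2.5],
])

```text
clock: 3.52
position: [0.5763, -0.1627, 0.1103]
ee_rot: [0.001, 0.842, 0.539, 0.001]
contact_force: [-0.3, -0.4, -0.3]
width: 0.0514
gripper_force: 0.0
```

Emit:
drive_tool([
  [[0,0,0],[0,0,0],1.5],
  [[0,0,0],[0,0,0],0.5],
  [[0,0,0],[0,0,0],0.5],
  [[0,0,0],[0,0,0],0.5],
  [[0,0,0],[0,0,0],0.5],
])

```text
clock: 4.15
position: [0.5764, -0.1631, 0.1102]
ee_rot: [0.001, 0.842, 0.539, 0.001]
contact_force: [0.1, -0.4, 6.0]
width: 0.0132
gripper_force: 59.4
```

Emit:
drive_tool([
  [[0,0,0],[0,0,1],0.5],
  [[0,0,0],[0,0,2.5],0.5],
  [[0,0,0],[0,0,3],0.5],
  [[0,0,0],[0,0,3],0.5],
  [[0,0,0],[0,0,3],0.5],
  [[0,0,0],[0,0,3],0.5],
  [[0,0,0],[0,0,2],0.5],
  [[0,0,0],[0,0,0],0.5],
])

```text
clock: 5.15
position: [0.5761, -0.163, 0.2854]
ee_rot: [0.001, 0.842, 0.539, 0.001]
contact_force: [0.1, -0.5, -3.5]
width: 0.0133
gripper_force: 59.3
```

```bash
python3 - <<'E'
from h import *
s=manip.get_state();print(s['position'],s['ee_rot'],s['width'],s['contact_force'])
a=snap('scene','s1.png')[100:270,250:420];b=snap('wrist','w1.png')
r=cv2.resize(a[...,::-1],(400,400),interpolation=2);cv2.imwrite('pics/c1.png',np.hstack([r,cv2.resize(b[100:400,170:470,::-1],(400,400))]))
E
```

```text
[ 0.5760506  -0.16295631  0.2854292 ] [8.75446572e-04 8.42225749e-01 5.39124002e-01 5.77035334e-04] 0.013346511347571777 [ 0.08399904 -0.49535284 -3.5357243 ]
```

View pics/c1.png

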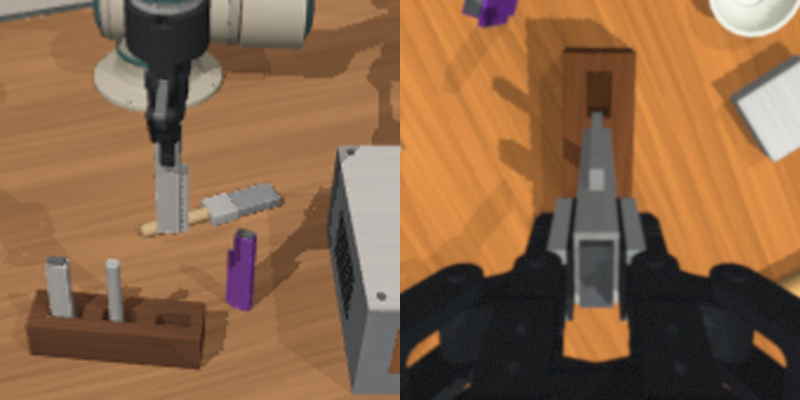

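The die is held upright with its rib away from the robot, toward the old +x, and its pocket is empty. Next I carry it over the slot while turning it by about −1.46 rad.

Emit:
drive_tool([
  [[0,0,-0.12],[0,2.65,0],0.5],
  [[0,0,-0.12],[0,2.65,0],0.5],
  [[0,0,-0.12],[0,2.65,0],0.5],
  [[0,0,-0.12],[0,2.65,0],0.5],
  [[0,0,-0.12],[0,2.65,0],0.5],
  [[0,0,-0.12],[0,2.65,0],0.5],
  [[0,0,-0.12],[0,2.65,0],0.5],
  [[0,0,-0.12],[0,2.65,0],0.5],
])

```text
clock: 6.25
position: [0.5747, 0.0501, 0.2823]
ee_rot: [-0.0, 0.996, 0.087, -0.002]
contact_force: [-0.3, 0.0, -3.6]
width: 0.0129
gripper_force: 59.2
```

Emit:
drive_tool([
  [[0,0,-0.12],[0,2.65,0],0.5],
  [[0,0,-0.12],[0,2.65,0],0.5],
  [[0,0,-0.12],[0.2,2.65,0],0.5],
  [[0,0,-0.13],[0.2,2.65,0],0.5],
  [[0,0,0],[0,0,0],0.5],
  [[0,0,0],[0,0,0],0.5],
])

```text
clock: 7.0
position: [0.5791, 0.1546, 0.283]
ee_rot: [0.001, 0.988, -0.154, -0.001]
contact_force: [0.1, -1.0, -1.7]
width: 0.0132
gripper_force: 59.3
```

```bash
python3 - <<'E'
from h import *
import json
c1=None
s=manip.get_state();c=eyes.get_calibration('wrist');b=snap('wrist','w2.png');snap('scene','s2.png');snap('top','t2.png')
json.dump({k:np.array(v).tolist() for k,v in c.items()},open('w2.json','w'))
q=np.array(s['ee_rot']);print(s['position'],q,'die yaw',np.degrees(2*np.arctan2(q[2],q[1]))%360)
cv2.imwrite('pics/c2.png',cv2.resize(b[:,120:520,::-1],(600,600),interpolation=2))
E
```

```text
[0.57911449 0.15459192 0.28297807] [ 9.07041629e-04  9.88010639e-01 -1.54378287e-01 -1.22415997e-03] die yaw 342.23849775550354
```

View pics/c2.png

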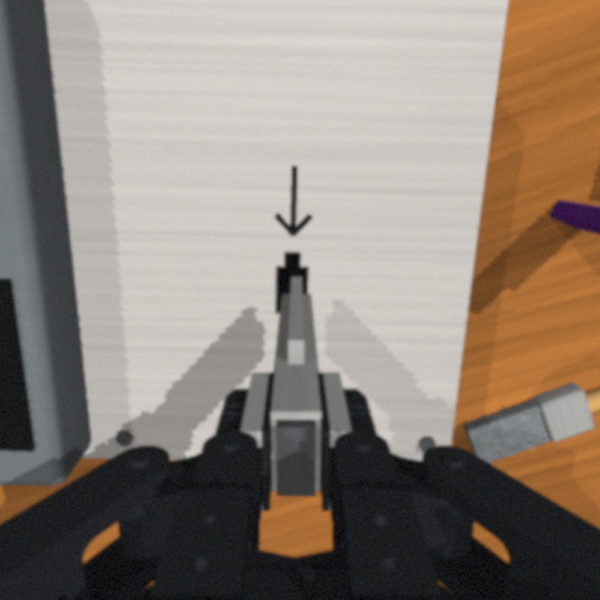

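The wrist crop shows the keyway tip at about (292,254), with the arrow above it from (294,166) to (293,236). The rib foot is at about (297,277), still some 43 mm above the plate. Now I'll turn these into offsets.

```bash
cat > m.py <<'E'
from h import *
import json,sys
def P(c,u,v,z,yaw):  # engraver-like axes
    p=onz('wrist',u,v,z,c); return p
def show(f,c,pts,zp,zf):
    pass
E
python3 - <<'E'
from h import *
import json
c=json.load(open('w2.json'));im=cv2.imread('pics/w2.png');g=cv2.cvtColor(im,6)
for v in list(range(108,120,3))+list(range(134,158,2)):print(v,'arrow' if v<150 else '',dict((u+0,int(g[v,u])) for u in range(300,332,1) if g[v,u]<110).keys() if v<176 else '')
print(g[164:200:2,300:332])
f=lambda u,v,z:onz('wrist',u/1.5+120,v/1.5,z,c)
a,b=f(294,166,.14),f(293,236,.14);print('arrow yaw',np.degrees(np.arctan2(*(a-b)[[1,0]])))
# console inner edge/plate right edge
for e in (((45,0),(85,440)),((507,0),(455,440))):
    a,b=f(*e[0],.14),f(*e[1],.14);print('edge yaw',np.degrees(np.arctan2(*(a-b)[[1,0]])))
print('head',f(297,455,.303),'grip',manip.get_state()['position'])
E
```

```text
108 arrow dict_keys([])
111 arrow dict_keys([316])
114 arrow dict_keys([315, 316, 317])
117 arrow dict_keys([315, 316, 317])
134 arrow dict_keys([315, 316])
136 arrow dict_keys([314, 315, 316])
138 arrow dict_keys([314, 315, 316])
140 arrow dict_keys([314, 315, 316])
142 arrow dict_keys([314, 315, 316])
144 arrow dict_keys([304, 305, 306, 314, 315, 316, 325, 326])
146 arrow dict_keys([305, 306, 307, 308, 314, 315, 316, 323, 324, 325])
148 arrow dict_keys([307, 308, 309, 314, 315, 316, 321, 322, 323, 324])
150  dict_keys([309, 310, 311, 312, 313, 314, 315, 316, 317, 318, 319, 320, 321, 322])
152  dict_keys([311, 312, 313, 314, 315, 316, 317, 318, 319, 320])
154  dict_keys([312, 313, 314, 315, 316, 317, 318])
156  dict_keys([315])
[[202 205 205 205 203 203 203 201 201 205 203 202 206 204 204 203 203 203
  204 200 204 204 204 203 202 203 201 201 202 200 202 202]
 [203 201 199 201 200 200 202 204 199 197 195 194 191 192 193 193 190 194
  191 194 201 200 200 201 201 202 204 199 200 200 200 203]
 [204 202 202 202 203 202 203 201 191 165 132 118 116 116 115 116 115 114
  122 139 168 189 200
[... 1500 characters left out ...]

 [199 198 189 160 105  51  24  17  13  18  19  20  36  66  93 111 111 118
  115 115 100  83  52  48  98 154 195 201 203 205 205 203]
 [201 196 183 153 106  54  27  15  27  21  27  26  45  73  99 110 113 114
  114 113 106  83  57  53  97 156 185 199 203 204 203 202]
 [198 200 188 156 105  57  27  33  52  63  67  67  77  89 104 115 114 114
  117 116 108 102  88  88  99 122 152 179 194 203 208 205]
 [199 199 191 157 107  56  32  51  65  75  76  81  82  96 108 112 115 115
  116 112 111 109 107 104 104 105 121 156 185 202 205 204]]
arrow yaw -18.651374441652987
edge yaw -20.14501840117402
edge yaw -18.412925139737172
head [0.58028661 0.15337093 0.303     ] grip [0.57959641 0.15423915 0.28392517]
```

```bash
cat > m.py <<'E'
from h import *
import json
def off(cf,key,sh,rib,zf,yaw):
    c=json.load(open(cf)); y=np.radians(yaw); ex=np.array([np.cos(y),np.sin(y)]); ey=np.array([-ex[1],ex[0]])
    k=onz('wrist',*key,.14,c)[:2]; s=onz('wrist',*sh,.14,c)[:2]; r=onz('wrist',*rib,zf,c)[:2]
    print('slot centre from key end',k-22*ex/1e3,'from shoulder',s-14*ex/1e3)
    sc=(k+s-.036*ex)/2; d=r-.020*ex
    e=sc-d; print('die',d,'slot',sc,'move world mm',e*1e3,'in slot axes',e@ex*1e3,e@ey*1e3)
E
python3 -c "
from m import *
off('w2.json',(314.5,168.),(314.4,178),(317.2,184.),.183,-18.4)"
```

```text
slot centre from key end [0.57992262 0.15576785] from shoulder [0.57955468 0.15589661]
die [0.57809177 0.15416597] slot [0.57973865 0.15583223] move world mm [1.6468878  1.66626389] in slot axes 1.0367377309255346 2.1009163855176918
```

Emit:
drive_tool([
  [[0,0,-0.012],[0.16,0.17,0],0.5],
  [[0,0,0],[0,0,-1.5],0.5],
  [[0,0,0],[0,0,-1.7],0.5],
  [[0,0,0],[0,0,0],0.5],
  [[0,0,0],[0,0,0],0.5],
  [[0,0,0],[0,0,0],0.5],
])

```text
clock: 7.9
position: [0.5818, 0.1569, 0.253]
ee_rot: [-0.0, 0.987, -0.161, 0.001]
contact_force: [0.4, -0.2, -3.7]
width: 0.0127
gripper_force: 59.2
```

```bash
python3 - <<'E'
from h import *
import json
s=manip.get_state();c=eyes.get_calibration('wrist');b=snap('wrist','w3.png');sc=snap('scene','s3.png')
json.dump({k:np.array(v).tolist() for k,v in c.items()},open('w3.json','w'))
q=np.array(s['ee_rot']);print(s['position'],q,'die yaw',np.degrees(2*np.arctan2(q[2],q[1]))-0)
w=cv2.resize(b[150:225,280:355,::-1],(500,500),interpolation=cv2.INTER_NEAREST)
t=cv2.resize(sc[140:215,400:445,::-1],(300,500),interpolation=2)
cv2.imwrite('pics/c3.png',np.hstack([w,t]))
g=cv2.cvtColor(b,7)
print(g[160:206:2,302:328])
E
```

```text
[0.58179677 0.15692454 0.2530251 ] [-1.58076718e-04  9.86970379e-01 -1.60900532e-01  6.81738661e-04] die yaw -18.518344896204205
[[194 194 195 193 195 196 194 192 181 158 123  85  53  41  45  42  30  23
   27  41  40  41  63  96 136 165]
 [196 196 197 194 197 195 194 195 194 193 180 159 126  86  54  33  30  34
   33  39  59  93 135 166 186 192]
 [195 192 190 191 190 192 192 192 192 194 192 190 179 153 118  80  56  49
   56  91 130 162 182 193 189 189]
 [185 185 187 187 188 186 186 187 184 187 186 185 185 183 169 151 140 139
  144 157 175 183 186 187 183 189]
 [191 189 191 192 187 188 190 189 190 191 191 187 191 188 188 188 186 188
  188 187 189 189 191 186 191 191]
 [193 195 193 193 193 196 192 195 192 193 192 193 193 194 194 189 192 195
  192 193 192 193 195 195 193 194]
 [193 193 192 195 191 194 193 194 194 196 194 193 197 194 192 192 193 192
  195 193 193 194 193 193 192 193]
 [193 193 192 194 192 195 194 196 193 192 192 195 195 192 193 190 192 191
  193 194 194 192 193 194 195 193]
 [190 193 193 192 192 192 191 191 192 192 190 191 192 190 192 191 188 190
  188 189 190 189 190 191
[... 836 characters left out ...]
07 110 108
  100  80  42  21   6  12  23  18]
 [149 142 138 130 109  73  38  24  26  28  44  71  95 106 105 112 113 110
   99  81  51  33  29  33  28  23]
 [144 139 135 131 109  77  60  60  62  62  71  88 100 107 112 111 108 109
  107  95  88  82  79  79  73  53]
 [137 137 139 132 110  87  71  72  73  76  80  93 102 108 108 109 107 110
  107 101 102  99  95  99  90  71]
 [138 142 138 132 112  88  76  76  74  76  80  94 105 107 108 106 109 108
  110 104 101  94  97  99  94  75]
 [138 139 138 134 116  94  80  75  76  73  83  95 104 107 108 107 106 108
  106 107 100 100  98  96  96  80]
 [138 138 136 131 116  97  83  77  73  81  85  95 105 109 109 105 108 108
  106 105 102 102 102  96  98  89]]
```

View pics/c3.png

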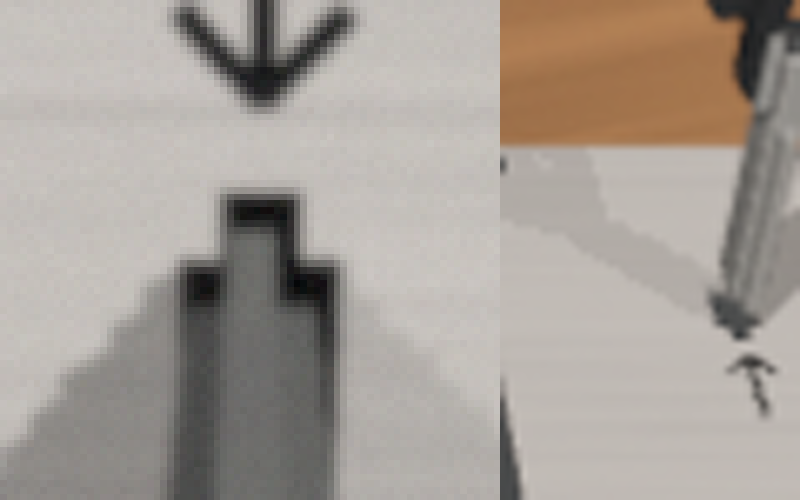

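The close view shows the keyway end at (318.6,179) with shoulders at v≈189. The rib foot is at (317.3,183.6), slightly left of the keyway's middle.

```bash
python3 -c "
from m import *
off('w3.json',(318.6,179.),(318.6,189),(317.2,183.6),.153,-18.5)
c=json.load(open('w3.json'))
# arrow yaw
g=cv2.imread('pics/w3.png',0)
for v in range(116,166,4):
    r=255-g[v,309:329].astype(float)-70;r[r<30]=0
    print(v,round((r@np.arange(309,329))/max(r.sum(),1),2),end='; ')
print(manip.get_state()['position'])
"
```

```text
slot centre from key end [0.57955152 0.15586925] from shoulder [0.57991377 0.15573791]
die [0.58135145 0.15637227] slot [0.57973264 0.15580358] move world mm [-1.61880718 -0.56868469] in slot axes -1.3547068372387294 -1.0529522031964313
116 319.32; 120 319.44; 124 319.17; 128 319.14; 132 319.32; 136 319.17; 140 319.09; 144 319.03; 148 319.02; 152 317.64; 156 318.6; 160 318.9; 164 318.75; [0.58168762 0.15692162 0.25294972]
```

Emit:
drive_tool([
  [[0,0,-0.006],[-0.16,-0.06,0],0.5],
  [[0,0,0],[0,0,-0.8],0.5],
  [[0,0,0],[0,0,0],0.5],
  [[0,0,0],[0,0,0],0.5],
  [[0,0,0],[0,0,0],0.5],
])

```text
clock: 8.62
position: [0.5799, 0.1563, 0.2444]
ee_rot: [0.0, 0.986, -0.164, 0.0]
contact_force: [0.2, -0.2, -2.3]
width: 0.013
gripper_force: 59.3
```

```bash
python3 - <<'E'
from h import *
import json
s=manip.get_state();c=eyes.get_calibration('wrist');b=snap('wrist','w4.png')
json.dump({k:np.array(v).tolist() for k,v in c.items()},open('w4.json','w'))
q=np.array(s['ee_rot']);print(s['position'],q,'die yaw',np.degrees(2*np.arctan2(q[2],q[1])))
cv2.imwrite('pics/c4.png',cv2.resize(b[160:220,285:355,::-1],(700,600),interpolation=cv2.INTER_NEAREST))
E
```

```text
[0.57987838 0.15629599 0.24440664] [ 2.96255601e-05  9.86490077e-01 -1.63820987e-01  1.04810267e-04] die yaw -18.857500212317085
```

View pics/c4.png

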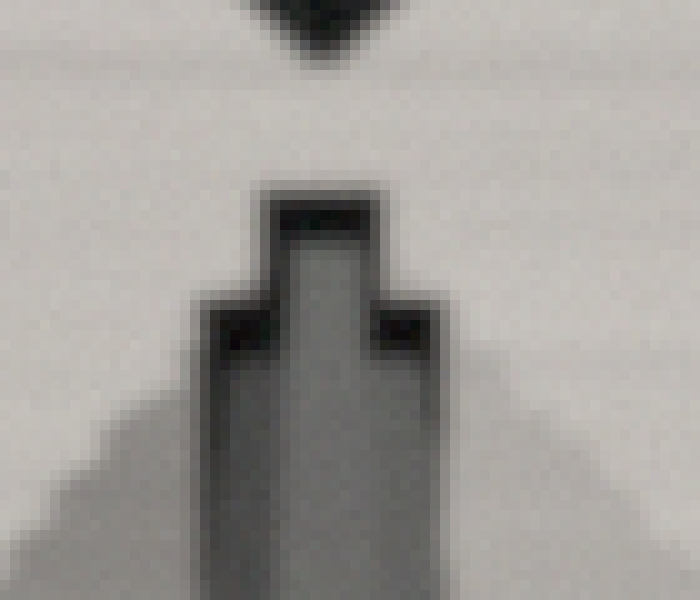

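```bash
python3 -c "
from m import *
f=lambda u,v:(285+u/10-.5,160+v/10-.5)
off('w4.json',f(323,192),f(322,302),f(327,243),.1442,-18.9)
"
```

```text
slot centre from key end [0.57995138 0.15584028] from shoulder [0.57989161 0.15593079]
die [0.57915815 0.15581401] slot [0.5799215  0.15588553] move world mm [0.7633497  0.07152516] in slot axes 0.6990257350264957 0.31493116853185404
```

Emit:
drive_tool([
  [[0,0,0],[0.07,0.02,0],0.5],
  [[0,0,0],[0,0,-0.4],0.5],
  [[0,0,0],[0,0,-0.5],0.5],
  [[0,0,0],[0,0,-0.5],0.5],
  [[0,0,0],[0,0,0],0.5],
])

```text
clock: 9.3
position: [0.58, 0.1564, 0.2296]
ee_rot: [0.0, 0.986, -0.164, -0.001]
contact_force: [-0.3, -0.4, -2.4]
width: 0.0131
gripper_force: 59.3
```

No contact: the force reading is unchanged. I'll keep lowering.

Emit:
drive_tool([
  [[0,0,0],[0,0,-0.5],0.5],
  [[0,0,0],[0,0,-0.6],0.5],
  [[0,0,0],[0,0,-0.6],0.5],
  [[0,0,0],[0,0,-0.6],0.5],
  [[0,0,0],[0,0,-0.5],0.5],
  [[0,0,0],[0,0,-0.2],0.5],
  [[0,0,0],[0,0,0],0.5],
  [[0,0,0],[0,0,0],0.5],
])

```text
clock: 10.3
position: [0.5806, 0.1565, 0.2006]
ee_rot: [-0.0, 0.986, -0.164, 0.0]
contact_force: [0.3, 0.6, -2.4]
width: 0.013
gripper_force: 59.3
```

```bash
python3 - <<'E'
from h import *
b=snap('wrist','w5.png');sc=snap('scene','s5.png')
s=manip.get_state();print(s['position'],s['ee_rot'],s['contact_force'],s['moment'])
cv2.imwrite('pics/c5.png',np.hstack([cv2.resize(b[150:250,270:370,::-1],(400,400),interpolation=2),cv2.resize(sc[140:220,390:470,::-1],(400,400),interpolation=2)]))
E
```

```text
[0.58059186 0.15652513 0.20058297] [-2.16913619e-05  9.86487994e-01 -1.63833431e-01  2.11523601e-04] [-0.61081452 -0.66781092 -2.71010627] [ 0.01000497  0.02739247 -0.01549376]
```

View pics/c5.png

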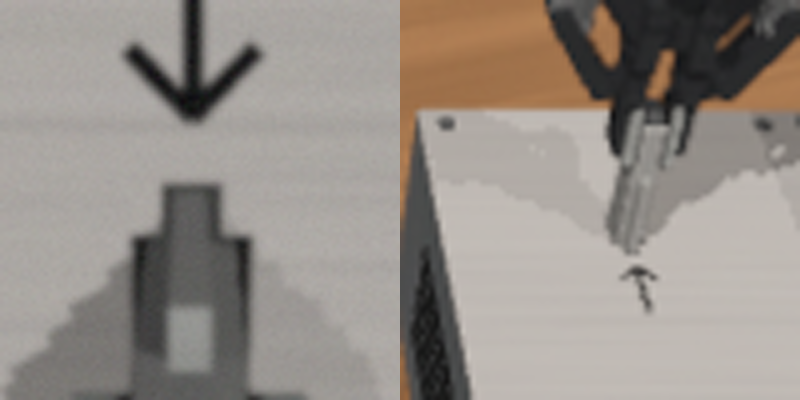

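The die is through the slot with its rib in the keyway: the rib is at crop (193,215), with dark gaps on both sides. The contact force hasn't changed and the foot is about 40 mm below the plate, so I'm handing in.

```bash
python3 -c "
from rig import job
print(job.sign_off())"
```

```text
the job is handed in; nothing more can be done
None
```

I handed the job in with the die still held upright in the slot, rib in the keyway, foot about 40 mm below the plate's top and no sign of contact in the force readings; sign-off didn't report a verdict.

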